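Lock the tent pegs in their block

ROBOT

A 6-joint arm with a two-finger parallel gripper is mounted at the origin on the work surface. World frame = base frame: x ahead of the robot, y to its left, z up, the work surface at z = 0. Lengths are in m, angles in rad, forces in N, time in s.
With the tool pointing down it reaches from about 0.35 to 0.85 m from the base axis. Payload 8.1 kg.
Tool frame: the origin (TCP) lies midway between the tips of the shut fingers; the grasp point (between the pads) lies 19 mm behind it; z points along the fingers, y is the line along which they close (so a half turn about z gives the same grasp; the last joint's range is limited). The gripper opens to 93 mm and grips with 3 to 60 N. Pads are 15 mm wide; open, the fingers measure 128 mm over their backs; the gripper's body (75 mm by 188 mm) begins 65 mm behind the grasp point.
Start: joints at [-1.266, 0.13, 1.488, -0, 1.523, -0.085], TCP at [0.228, -0.555, 0.18] pointing down, gripper open.
Joint ranges: [-2.96, 2.96], [-0.89, 2.26], [0.02, 2.5], [-1.34, 4.48], [0, 2.73], [-2.66, 2.66]. Speed limits (rad/s): [2.39, 2.39, 2.79, 3.14, 3.14, 3.14].

INTERFACE

Orientations are given as a rotation vector (axis times angle).
In Python, from plant import read_state, read_camera, get_calibration, close_job gives the robot as it stands.
- The arm moves only by the shell command python3 -m crank 'ROWS' [FORCE]. ROWS is JSON, a list that holds one entry, the list of rows, each a list of 7 numbers: the gripper's target within -1 to 1 (fully open at 1, half-way at 0, shut at -1), then the shift along the tool's x, y, z as a fraction of full scale, then the turn, a rotation vector about the tool's x, y, z as a fraction of full scale. In form: [[[grip, x, y, z, rx, ry, rz], ...]]. A call has exactly 5 rows; each row is the pose to reach, as a shift and turn from the pose commanded when the call began, along the tool's axes at that moment; what a row does not reach only later rows make up. Full scale, the value 1, is 0.5 m for a shift and 90 degrees for a turn. A row lasts 1/8 s, in which the tool goes at most 62.5 mm and 10.7 degrees, less where a joint would pass 70% of its speed; a pose out of reach is approached as far as the arm can. A call with a number of a shift or a turn outside -1 to 1 is refused whole. A call with a gripper value outside its range is refused whole. The fingers move at their own pace and stop on an object; FORCE is the grip in N (left out, the last holds). Time passes only in rows, so rows that repeat a pose let the fingers close, or fill a call up. It gives the time, the measured TCP pose, the force, the opening and the grip force at its end, in the units of the state.
- read_state(): the state, without advancing time (a new reading comes with each control period).
- read_camera(name): name is "side" or "top"; returns the picture (384x512x3 uint8, red, green, blue); there is no depth.
- get_calibration(name): a dict with "fx", "fy", "cx", "cy" (pixels), "dist_coeffs" ([k1, k2, p1, p2, k3] as OpenCV has them; the pictures are not rectified), "eye" and "orientation" of the camera in the world. Camera axes: x right, y down, z forward; pixel columns grow to the right and rows downward; lengths in m; the calibration is good to about 2 mm. A picture is of the moment at which its call begins. get_calibration takes no time and is no camera call.
- close_job(): hands the job in; it is judged then, once.
The state is a dict: "t": time; "q": joint angles; "dq": joint speeds; "joint_torque": joint torques, N m; "tool_pos": TCP position; "orientation": TCP orientation; "force": force on the tool from outside, world axes, zero at the start; "wrist_torque": the same for the moment, N m; "opening": finger opening in m; "gripper_force": force on a finger pad.
Only numpy, scipy, OpenCV 4.12 (cv2) and the standard library are available. Lean on these libraries where they do the work, as an engineer would, in place of code of your own. Each camera call takes 0.05 s, during which the arm holds its last target. There are 200 camera calls.

TASK

Lock the four tent pegs into the wooden block for packing: with the fingertips press down the yellow pad in the middle of the sliding keeper, which frees its brake, and, keeping the pad pressed, push the keeper along its rail until it is right up against the red stop, then let the pad spring back up and move clear. Never force the keeper along with its pad up, leave the pegs lying in their slots, and do not lift or shift anything else on the table.

Things in the scene. Friction and masses are not known exactly. Their poses are not given: they have to be found in the camera images.
- block: Fixed wooden peg block, 200 (x) x 290 (y) x 30 mm high. Origin: centre of its underside, on the table. An aluminium rail (34 mm wide, top 40 mm above the table) runs along its y at x = -70 mm, on the side nearer the robot; the keeper slides on it towards +y. In its +y half four slots run along x with a peg in each, tops 1.5 mm below the block's top, overhanging its +x side by up to 55 mm.
- keeper (a joint): Travel of the keeper, m, growing towards the block's +y; starts at 0 to 0.04. Carriage 100 mm long (y), 50 mm wide, with a fixed black ridge (20 mm long, 50 wide, top 68 mm above the table) at each end and the yellow pad in the 60 mm gap between them; a steel plate at its +x side passes over the pegs. Brake on (pad up) it holds against roughly 15 N; with the pad down it slides at 1 to 2 N.
- pad (a joint): How far the yellow brake pad is pressed down, m: 0 up (brake on), 0.008 fully down. It springs back; it takes about 5 N to start and 7.5 N at the bottom, and the brake is free from about 2.5 mm. 4 to 7 mm is a good depth for sliding.
- pad_top (a point): Centre of the top of the yellow pad (44 mm along the block's x, 58 mm along y), 58 mm above the table when up, 10 mm below the ridge tops. It travels with the keeper. A fingertip on the pad can push against the inner face of the +y ridge, 30 mm from the pad's centre. Axes as the block's.
- keeper_nose (a point): Middle of the keeper's leading (+y) end face, 55 mm above the table, 50 mm in +y from the pad's centre. Axes as the block's.
- stop_face (a point): Middle of the face of the red stop that the keeper's nose meets, 55 mm above the table. The stop is a red clip, 46 x 14 mm, top 62 mm above the table, firmly fixed on the rail at a place that differs from run to run, 75 to 145 mm ahead of the nose at the start. Axes as the block's: seen from here the nose starts at negative y and is home at y = 0.
- peg0: Green aluminium Y-section tent peg, 170 mm long, about 12 mm across, lying loose along the block's x in slot 1 of 4 (counted towards +y), head towards the robot. Origin under its middle, 18 mm above the table. Leave it alone.
- peg1: Green aluminium Y-section tent peg, 170 mm long, about 12 mm across, lying loose along the block's x in slot 2 of 4 (counted towards +y), head towards the robot. Origin under its middle, 18 mm above the table. Leave it alone.
- peg2: Green aluminium Y-section tent peg, 170 mm long, about 12 mm across, lying loose along the block's x in slot 3 of 4 (counted towards +y), head towards the robot. Origin under its middle, 18 mm above the table. Leave it alone.
- peg3: Green aluminium Y-section tent peg, 170 mm long, about 12 mm across, lying loose along the block's x in slot 4 of 4 (counted towards +y), head towards the robot. Origin under its middle, 18 mm above the table. Leave it alone.
- mallet: Orange plastic mallet, about 290 mm long, lying along its x, head (100 mm across, 56 mm high) at the far end, to the robot's right; origin on the table under its handle, near the middle. Leave it alone.
- extractor: Stainless steel peg extractor, 8 mm rod with T handle and hook, about 180 mm long, 90 mm wide, lying beside the mallet and roughly parallel to it. Origin on the table under its middle. Leave it alone.
- tin: Metal tin with a hinged brass latch, 102 x 162 x 60 mm, to the robot's left; origin under its centre. Leave it alone.
- mug: Blue mug, 84 mm across, 80 mm high, to the robot's left; origin under its centre. Leave it alone.

How it is judged:
On the way, in this order (a step that is already met when the one before it is completed fails the run):
1. the yellow pad is pressed down before the keeper is slid along (value of joint pad above 0.002 m and y of keeper_nose in the frame of stop_face below -0.05 m), for 0.1 s.
2. the keeper is up against the red stop (y of keeper_nose in the frame of stop_face above -0.004 m), for 0.1 s.
At the end, for the whole second after the job is handed in: The keeper's nose is within 4 mm of the red stop and at rest, the yellow pad has sprung back to within 1 mm of its up position, and all four pegs lie flat in their slots within 15 mm of where they started (y of keeper_nose in the frame of stop_face between -0.004 and 0.003 m and value of joint pad below 0.001 m and velocity of joint keeper between -0.005 and 0.005 m/s and z of peg0 in the frame of block between 0.014 and 0.022 m and z of peg1 in the frame of block between 0.014 and 0.022 m and z of peg2 in the frame of block between 0.014 and 0.022 m and z of peg3 in the frame of block between 0.014 and 0.022 m and distance of each of peg0, peg1, peg2, peg3 from where it was at the start of the episode below 0.015 m); the robot touches nothing.
It fails at once if the keeper is forced along while its pad is up (brake on) (velocity of joint keeper above 0.04 m/s and value of joint pad below 0.0005 m).
It fails at once if a peg is lifted or pushed out of place (distance of any of peg0, peg1, peg2, peg3 from where it was at the start of the episode above 0.015 m).
It fails at once if the mallet, extractor, tin or mug is lifted or shifted by more than 20 mm (distance of any of mallet, extractor, tin, mug from where it was at the start of the episode above 0.02 m).
It also fails if it takes over 38 s, if anything falls off the work surface, if the arm or the gripper's body presses on something with over 40 N, if the wrist force passes 120 N, or if a joint passes its speed limit or range.

## Working session

There is one attempt and no reset: what is moved stays moved. The work goes in short steps, Python scripts to look and compute and a shell command to move; the robot and the scene stay as the last step left them, time stands still between calls to the robot, and variables do not carry over. Pictures are saved under pics/ and viewed, at most 10 in all, crops included, and the job is handed in when it is done.

```bash
mkdir -p pics
python3 - <<'E'
from plant import *
import cv2
s=read_state();print(s['t'],s['tool_pos'],s['orientation'],s['opening'])
for n in('top','side'):
    im=read_camera(n);cv2.imwrite(f'pics/{n}0.png',im[:,:,::-1]);print(n,get_calibration(n))
E
```

```text
0.0 [ 0.22782798 -0.5543858   0.1788049 ] [-3.08036956e+00 -6.08013288e-01  2.85632826e-04] 0.09310563258425787
top {'fx': 378.581901419313, 'fy': 378.581901419313, 'cx': 254.35011170130207, 'cy': 191.97300745107182, 'dist_coeffs': array([-0.09813664,  0.        ,  0.        ,  0.        ,  0.        ]), 'eye': array([ 0.34145804, -0.04272526,  1.160004  ]), 'orientation': array([-2.15875378,  2.12998294, -0.1733345 ])}
side {'fx': 415.8430863184004, 'fy': 415.8430863184004, 'cx': 251.39527621172212, 'cy': 191.03485392093745, 'dist_coeffs': array([-0.10978475,  0.        ,  0.        ,  0.        ,  0.        ]), 'eye': array([-0.02563372, -1.06193584,  1.00327613]), 'orientation': array([-2.18481222,  0.54613339, -0.25153934])}
```

View pics/top0.png

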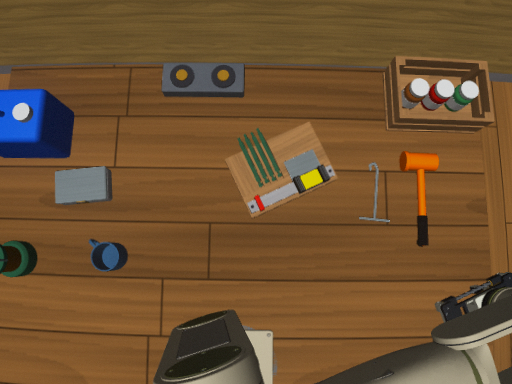

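View pics/side0.png

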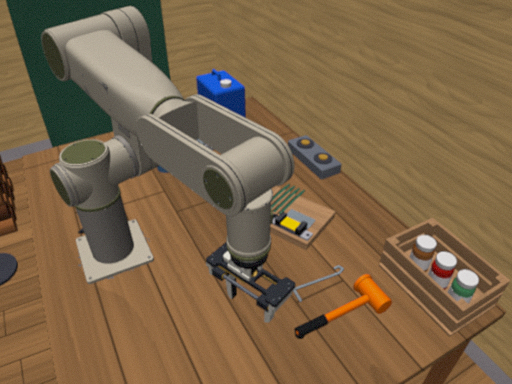

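The top picture shows the yellow pad at about (313,179) and the red stop at (258,203). The rail slopes down to the left between them. The mallet (420,190) and extractor (375,190) are off to the right.

```bash
cat > h.py <<'E'
from plant import *
import cv2, numpy as np
from scipy.spatial.transform import Rotation as R
def ray(n,px,z):
    c=get_calibration(n);K=np.array([[c['fx'],0,c['cx']],[0,c['fy'],c['cy']],[0,0,1]])
    u=cv2.undistortPoints(np.array(px,float).reshape(-1,1,2),K,np.array(c['dist_coeffs'])).reshape(-1,2)
    d=R.from_rotvec(c['orientation']).apply(np.c_[u,np.ones(len(u))]);e=np.array(c['eye'])
    return e+d*((z-e[2])/d[:,2])[:,None]
def blob(im,lo,hi,box=None):
    m=cv2.inRange(cv2.cvtColor(im,cv2.COLOR_RGB2HSV),lo,hi)
    if box: k=np.zeros_like(m);k[box[1]:box[3],box[0]:box[2]]=255;m&=k
    c=max(cv2.findContours(m,0,cv2.CHAIN_APPROX_NONE)[0],key=cv2.contourArea)
    return cv2.minAreaRect(c),c
Y=((22,120,90),(35,255,255));RED=((0,170,80),(5,255,255))
B=(225,120,345,220)
def yaw(s): # tool axes in world
    return R.from_rotvec(s['orientation']).as_matrix()
E
python3 - <<'E'
from h import *
im=cv2.cvtColor(cv2.imread('pics/top0.png'),cv2.COLOR_BGR2RGB)
for nm,c,z in(('pad',Y,.058),('red',RED,.062)):
    r,ct=blob(im,*c,box=B);p=ray('top',cv2.boxPoints(r),z);print(nm,r);print(p.round(4),p.mean(0).round(4));print([round(float(np.linalg.norm(p[i]-p[i-1])),4) for i in range(4)])
im=cv2.cvtColor(cv2.imread('pics/side0.png'),cv2.COLOR_BGR2RGB)
r,ct=blob(im,*Y,box=(265,200,320,245));print('side',ray('side',[r[0]],.058))
print(yaw(read_state()).round(3))
E
python3 -c "
import cv2;i=cv2.imread('pics/top0.png')[115:220,220:345];cv2.imwrite('pics/c0.png',cv2.resize(i,None,fx=5,fy=5,interpolation=2))"
```

```text
pad ((310.8000183105469, 178.60000610351562), (15.205260276794434, 19.677398681640625), 63.43495178222656)
[[ 0.5621 -0.1804  0.058 ]
 [ 0.5898 -0.2334  0.058 ]
 [ 0.5487 -0.2532  0.058 ]
 [ 0.5215 -0.2003  0.058 ]] [ 0.5555 -0.2168  0.058 ]
[0.0453, 0.0598, 0.0456, 0.0595]
red ((259.0376892089844, 202.48289489746094), (15.310708999633789, 4.469071865081787), 65.55604553222656)
[[ 0.499  -0.0481  0.062 ]
 [ 0.5046 -0.06    0.062 ]
 [ 0.4638 -0.0789  0.062 ]
 [ 0.4582 -0.0671  0.062 ]] [ 0.4814 -0.0635  0.062 ]
[0.045, 0.0131, 0.045, 0.0131]
side [[ 0.555832   -0.21436101  0.058     ]]
[[ 0.925  0.38  -0.001]
 [ 0.38  -0.925  0.002]
 [ 0.    -0.002 -1.   ]]
```

View pics/c0.png

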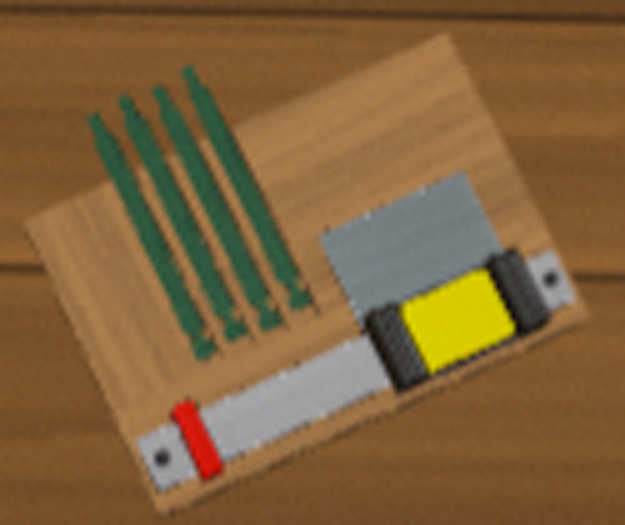

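The crop confirms it. The pad and stop measure 45x60 mm and 45x13 mm, as specified, and the side view gives the same pad position within 2 mm. The nose is about 114 mm short of the stop, and the block's yaw is about 26°, so the tool needs about 4° more. I'll travel high with the fingers shut.

```bash
python3 -m crank '[[[-1,0.2,-0.09,0,0,0,-0.02],[-1,0.4,-0.18,0,0,0,-0.04],[-1,0.6,-0.26,0,0,0,-0.042],[-1,0.86,-0.376,0,0,0,-0.042],[-1,0.86,-0.376,0,0,0,-0.042]]]'
```

```text
t: 0.72
tool_pos: [0.446, -0.3284, 0.1795]
orientation: [-3.06, -0.709, 0.0]
force: [0.1, -0.3, -0.6]
opening: 0.0477
gripper_force: 0.0
```

```bash
python3 -m crank '[[[-1,0.1,-0.035,0,0,0,0],[-1,0.2,-0.07,0,0,0,0],[-1,0.24,-0.085,0,0,0,0],[-1,0.24,-0.085,0,0,0,0],[-1,0.24,-0.085,0,0,0,0]]]'
python3 - <<'E'
from h import *
s=read_state();M=yaw(s);print(s['t'],s['tool_pos'],M.round(3),s['opening'])
print(M.T@(np.array([.5555,-.216,.09])-s['tool_pos'])/.5)
E
```

```text
t: 1.35
tool_pos: [0.5332, -0.2402, 0.1796]
orientation: [3.061, 0.708, -0.001]
force: [-0.3, 0.3, 0.6]
opening: 0.0013
gripper_force: 0.0
1.35 [ 0.53324259 -0.24019946  0.17956087] [[ 0.898  0.439 -0.001]
 [ 0.439 -0.898 -0.   ]
 [-0.001 -0.    -1.   ]] 0.00128879924864685
[ 0.06140767 -0.02389158  0.17907236]
```

```bash
python3 -m crank '[[[-1,0.061,-0.024,0.06,0,0,0],[-1,0.061,-0.024,0.14,0,0,0],[-1,0.061,-0.024,0.2,0,0,0],[-1,0.061,-0.024,0.205,0,0,0],[-1,0.061,-0.024,0.205,0,0,0]]]'
python3 - <<'E'
from h import *
s=read_state();M=yaw(s);print(s['t'],s['tool_pos'],s['force'])
print(M.T@(np.array([.5555,-.216,.0525])-s['tool_pos'])/.5)
im=read_camera('side');cv2.imwrite('pics/s1.png',cv2.resize(im[170:270,230:360,::-1],None,fx=5,fy=5,interpolation=2))
E
```

```text
t: 1.98
tool_pos: [0.5562, -0.2162, 0.0785]
orientation: [3.06, 0.707, 0.001]
force: [0.6, 0.4, 0.2]
opening: 0.0007
gripper_force: 0.0
1.975 [ 0.55621194 -0.21620879  0.07849681] [0.6052443  0.42870878 0.16801862]
[-0.00112434 -0.00104706  0.0519921 ]
```

View pics/s1.png

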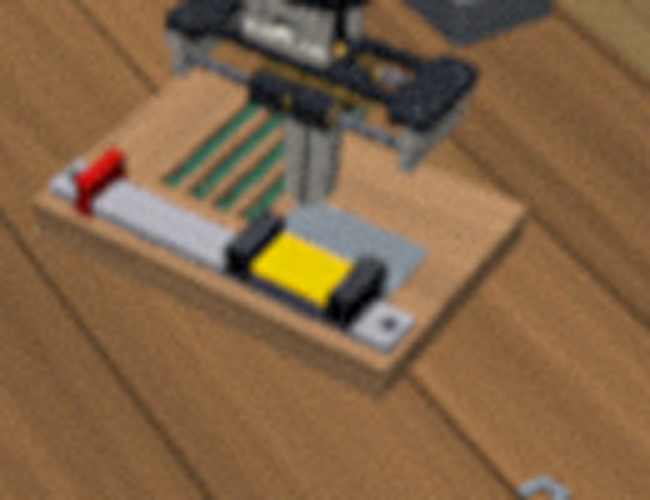

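The side crop shows the fingertips at crop (310,200) and the pad at (305,265). That gap looks too large for 20 mm of height, so I'll check by projecting the TCP into the picture and measuring from the top camera.

Run:
```python
from h import *
def proj(n,p):
    c=get_calibration(n);K=np.array([[c['fx'],0,c['cx']],[0,c['fy'],c['cy']],[0,0,1]]);r=R.from_rotvec(c['orientation']).inv()
    return cv2.projectPoints(np.array(p).reshape(-1,1,3),r.as_rotvec(),-r.apply(c['eye']),K,np.array(c['dist_coeffs']))[0].reshape(-1,2)
s=read_state();q=(proj('side',[s['tool_pos'],[.5555,-.216,.058],[.5555,-.216,.0]])-[230,170])*5;print('crop px tcp,pad',q)
# rays for the tip seen at crop (310,200) and pad blob
print(ray('side',[(292,210)],.0785))
im=read_camera('side');r,_=blob(im,*Y,box=(265,200,320,245));print(r,ray('side',[r[0]],.058))
im=read_camera('top');cv2.imwrite('pics/t1.png',cv2.resize(im[115:220,220:345,::-1],None,fx=5,fy=5,interpolation=2))
```

```text
crop px tcp,pad [[302.95625204 243.08593243]
 [299.3758767  267.12915693]
 [295.20018675 329.34239759]]
[[ 0.58461557 -0.18096     0.0785    ]]
((289.70001220703125, 223.1000213623047), (18.335756301879883, 10.28591251373291), 26.56505012512207) [[ 0.555832   -0.21436101  0.058     ]]
```

View pics/t1.png

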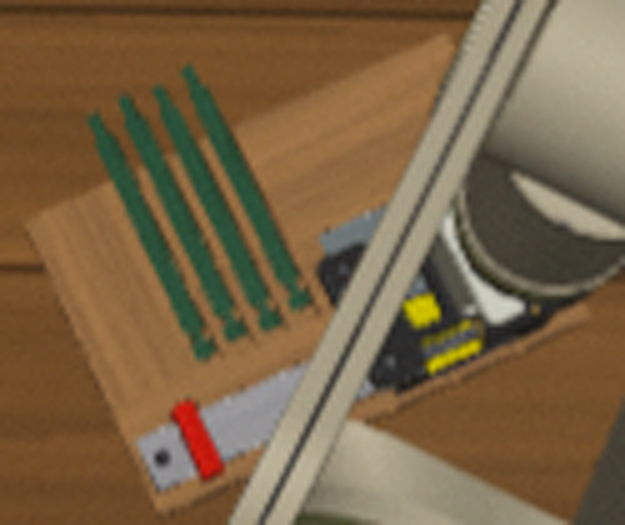

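The visible tip is about 40 crop px above the projected TCP, which means the arm is either higher or farther away than reported. I'll take a fresh side picture with the projections drawn on it.

Run:
```python
from h import *
def proj(n,p):
    c=get_calibration(n);K=np.array([[c['fx'],0,c['cx']],[0,c['fy'],c['cy']],[0,0,1]]);r=R.from_rotvec(c['orientation']).inv()
    return cv2.projectPoints(np.array(p,float).reshape(-1,1,3),r.as_rotvec(),-r.apply(c['eye']),K,np.array(c['dist_coeffs']))[0].reshape(-1,2)
s=read_state();p=s['tool_pos'];print(s['t'],p,s['opening'])
im=read_camera('side')[150:270,230:360,::-1]
im=cv2.resize(im,None,fx=5,fy=5,interpolation=2)
for z,c in((0,(0,0,255)),(.084,(255,0,255))):
    q=(proj('side',p+[0,0,z])[0]-[230,150])*5;cv2.circle(im,tuple(int(v) for v in q),4,c,-1)
cv2.imwrite('pics/s2.png',im)
i0=cv2.imread('pics/side0.png')[200:350,180:340];i0=cv2.resize(i0,None,fx=4,fy=4,interpolation=2)
for z,c in((0,(0,0,255)),(.084,(255,0,255))):
    q=(proj('side',np.array([.2278,-.5544,.1788+z]))[0]-[180,200])*4;cv2.circle(i0,tuple(int(v) for v in q),4,c,-1)
cv2.imwrite('pics/s0c.png',i0)
```

```text
2.125 [ 0.55730657 -0.21605693  0.07952786] -2.373040427342747e-05
```

View pics/s2.png

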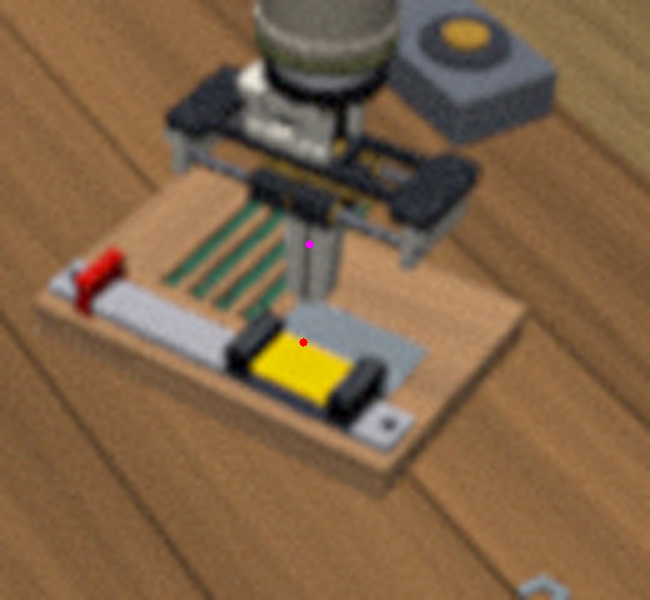

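View pics/s0c.png

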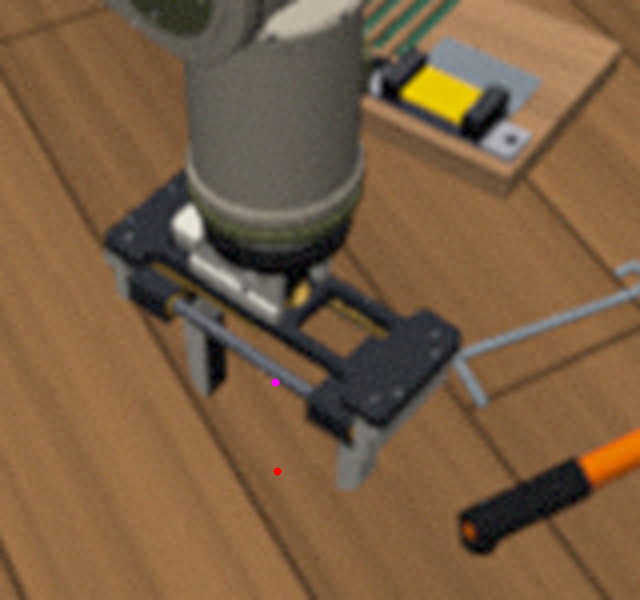

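Both side pictures show the visible tips about 8 px above the reported TCP. I'll compare the body outline in the top view, to tell a height offset from a lateral one.

Run:
```python
from h import *
def proj(n,p):
    c=get_calibration(n);K=np.array([[c['fx'],0,c['cx']],[0,c['fy'],c['cy']],[0,0,1]]);r=R.from_rotvec(c['orientation']).inv()
    return cv2.projectPoints(np.array(p,float).reshape(-1,1,3),r.as_rotvec(),-r.apply(c['eye']),K,np.array(c['dist_coeffs']))[0].reshape(-1,2)
def draw(im,o,k,p,a):
    x=np.array([np.cos(a),np.sin(a),0]);y=np.array([np.sin(a),-np.cos(a),0])
    for z,c in((.084,(255,0,255)),(.119,(0,255,0))):
        b=[p+x*i*.0375+y*j*.094+[0,0,z] for i,j in((1,1),(1,-1),(-1,-1),(-1,1))]
        cv2.polylines(im,[((proj('top',b)-o)*k).astype(int)],True,c,1)
    cv2.circle(im,tuple(((proj('top',p)[0]-o)*k).astype(int).tolist()),4,(0,0,255),-1)
    return im
i0=cv2.resize(cv2.imread('pics/top0.png')[260:340,430:512],None,fx=4.8,fy=4.8,interpolation=2)
a=draw(i0,[430,260],4.8,np.array([.2278,-.5544,.1788]),np.radians(22.3))
im=read_camera('top')[130:210,270:352,::-1];s=read_state();print(s['t'],s['tool_pos'])
b=draw(cv2.resize(im,None,fx=4.8,fy=4.8,interpolation=2),[270,130],4.8,s['tool_pos'],np.radians(26.1))
cv2.imwrite('pics/cmp.png',np.hstack([a,b]))
```

```text
2.225 [ 0.55707478 -0.21560723  0.07893106]
```

View pics/cmp.png

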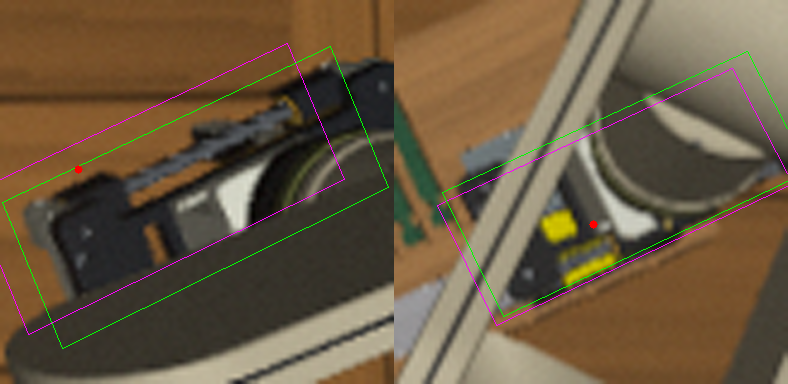

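The top view rules out a 45 mm lateral error: the body sits within about 1 cm of the outline, slightly higher. So the true tips seem to be about 35 mm above the reported TCP. I'll descend gently, with force as the guide.

```bash
python3 -m crank '[[[-1,0,0,0.01,0,0,0],[-1,0,0,0.02,0,0,0],[-1,0,0,0.03,0,0,0],[-1,0,0,0.035,0,0,0],[-1,0,0,0.035,0,0,0]]]'
```

```text
t: 2.85
tool_pos: [0.5559, -0.2149, 0.0594]
orientation: [-3.06, -0.71, 0.001]
force: [-0.7, 0.2, -0.4]
opening: 0.0007
gripper_force: 0.0
```

```bash
python3 -m crank '[[[-1,0,0,0.004,0,0,0],[-1,0,0,0.008,0,0,0],[-1,0,0,0.01,0,0,0],[-1,0,0,0.01,0,0,0],[-1,0,0,0.01,0,0,0]]]'
```

```text
t: 3.48
tool_pos: [0.5563, -0.215, 0.0549]
orientation: [3.06, 0.71, 0.0]
force: [-0.2, -0.2, 0.4]
opening: 0.0003
gripper_force: 0.0
```

There's no force at z = 0.055, so the offset is real. I'll keep going down.

```bash
python3 -m crank '[[[-1,0,0,0.008,0,0,0],[-1,0,0,0.016,0,0,0],[-1,0,0,0.024,0,0,0],[-1,0,0,0.03,0,0,0],[-1,0,0,0.03,0,0,0]]]'
python3 - <<'E'
from h import *
im=read_camera('side');cv2.imwrite('pics/s3.png',cv2.resize(im[170:270,230:360,::-1],None,fx=5,fy=5,interpolation=2))
E
```

```text
t: 4.1
tool_pos: [0.5559, -0.2148, 0.0394]
orientation: [-3.06, -0.71, 0.001]
force: [0.2, 1.3, -0.1]
opening: 0.0006
gripper_force: 0.0
```

View pics/s3.png

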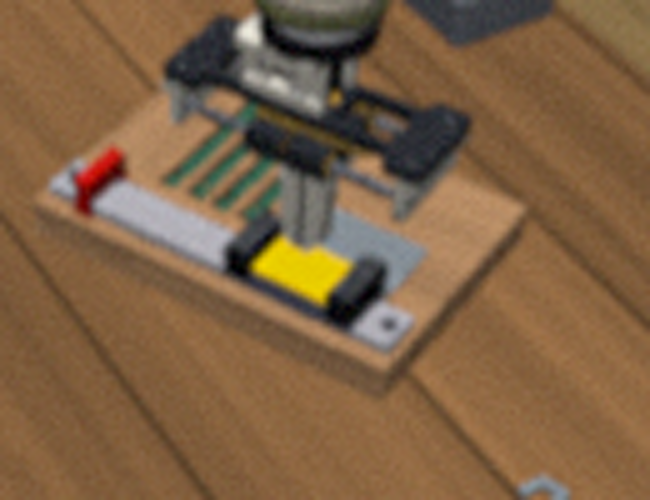

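The fingertips, at crop (308,245), are now just above the middle of the pad, with about 15 mm to go. I'll approach in small steps.

```bash
python3 -m crank '[[[-1,0,0,0.006,0,0,0],[-1,0,0,0.012,0,0,0],[-1,0,0,0.018,0,0,0],[-1,0,0,0.02,0,0,0],[-1,0,0,0.02,0,0,0]]]'
```

```text
t: 4.78
tool_pos: [0.5561, -0.2149, 0.0297]
orientation: [-3.06, -0.71, 0.0]
force: [-0.5, -0.4, -1.3]
opening: 0.0003
gripper_force: 0.0
```

```bash
python3 -m crank '[[[-1,0,0,0.002,0,0,0],[-1,0,0,0.004,0,0,0],[-1,0,0,0.006,0,0,0],[-1,0,0,0.006,0,0,0],[-1,0,0,0.006,0,0,0]]]'
```

```text
t: 5.4
tool_pos: [0.5562, -0.215, 0.0268]
orientation: [3.06, 0.71, -0.0]
force: [0.6, 1.0, 0.6]
opening: 0.0002
gripper_force: 0.0
```

```bash
python3 -m crank '[[[-1,0,0,0.002,0,0,0],[-1,0,0,0.004,0,0,0],[-1,0,0,0.005,0,0,0],[-1,0,0,0.005,0,0,0],[-1,0,0,0.005,0,0,0]]]'
```

```text
t: 6.02
tool_pos: [0.5562, -0.215, 0.0244]
orientation: [3.06, 0.71, 0.0]
force: [-0.5, 0.3, -0.5]
opening: 0.0007
gripper_force: 0.0
```

```bash
python3 -m crank '[[[-1,0,0,0.002,0,0,0],[-1,0,0,0.004,0,0,0],[-1,0,0,0.004,0,0,0],[-1,0,0,0.004,0,0,0],[-1,0,0,0.004,0,0,0]]]'
```

```text
t: 6.65
tool_pos: [0.5562, -0.215, 0.0224]
orientation: [3.06, 0.71, 0.0]
force: [-0.1, 0.2, 0.0]
opening: 0.0009
gripper_force: 0.0
```

```bash
python3 -m crank '[[[-1,0,0,0.002,0,0,0],[-1,0,0,0.004,0,0,0],[-1,0,0,0.004,0,0,0],[-1,0,0,0.004,0,0,0],[-1,0,0,0.004,0,0,0]]]'
```

```text
t: 7.28
tool_pos: [0.5562, -0.215, 0.0203]
orientation: [3.06, 0.71, 0.0]
force: [1.0, 0.5, 0.7]
opening: 0.0004
gripper_force: 0.0
```

```bash
python3 -m crank '[[[-1,0,0,0.002,0,0,0],[-1,0,0,0.004,0,0,0],[-1,0,0,0.004,0,0,0],[-1,0,0,0.004,0,0,0],[-1,0,0,0.004,0,0,0]]]'
```

```text
t: 7.9
tool_pos: [0.5563, -0.215, 0.0185]
orientation: [3.06, 0.71, 0.0]
force: [0.2, 0.6, 1.3]
opening: 0.0002
gripper_force: 0.6
```

```bash
python3 -m crank '[[[-1,0,0,0.002,0,0,0],[-1,0,0,0.004,0,0,0],[-1,0,0,0.004,0,0,0],[-1,0,0,0.004,0,0,0],[-1,0,0,0.004,0,0,0]]]'; python3 -c "
from h import *
im=read_camera('side');r,_=blob(im,*Y,box=(265,200,320,245));print(r,ray('side',[r[0]],.058));im=im[::1];cv2.imwrite('pics/s4.png',cv2.resize(im[180:260,240:350,::-1],None,fx=7,fy=7,interpolation=2))"
```

```text
t: 8.52
tool_pos: [0.5563, -0.215, 0.0165]
orientation: [3.06, 0.71, 0.0]
force: [-0.5, -0.1, 5.6]
opening: 0.0004
gripper_force: 2.3
((289.5, 223.50001525878906), (17.441329956054688, 10.28591251373291), 26.56505012512207) [[ 0.55420739 -0.21571123  0.058     ]]
```

```bash
python3 -m crank '[[[-1,0,0,0.002,0,0,0],[-1,0,0,0.004,0,0,0],[-1,0,0,0.004,0,0,0],[-1,0,0,0.004,0,0,0],[-1,0,0,0.004,0,0,0]]]'
```

```text
t: 9.2
tool_pos: [0.5564, -0.2152, 0.0147]
orientation: [3.06, 0.71, 0.001]
force: [-2.4, 0.7, 6.0]
opening: 0.0004
gripper_force: 3.1
```

The force climbs gently, 5.6 to 6.0 N over 2 mm, which matches the pad's spring and not a rigid ridge. The pad is about 3 mm down, so I'll press 2.5 mm more.

```bash
python3 -m crank '[[[-1,0,0,0.002,0,0,0],[-1,0,0,0.005,0,0,0],[-1,0,0,0.005,0,0,0],[-1,0,0,0.005,0,0,0],[-1,0,0,0.005,0,0,0]]]'
```

```text
t: 9.82
tool_pos: [0.5565, -0.2153, 0.0123]
orientation: [3.06, 0.71, 0.001]
force: [-1.6, -0.4, 6.6]
opening: 0.0008
gripper_force: 3.5
```

```bash
python3 -m crank '[[[-1,0,-0.01,0,0,0,0],[-1,0,-0.025,0,0,0,0],[-1,0,-0.04,0,0,0,0],[-1,0,-0.055,0,0,0,0],[-1,0,-0.06,0,0,0,0]]]';python3 -c "
from h import *
im=read_camera('side');r,_=blob(im,*Y,box=(255,190,320,245));print(r,ray('side',[r[0]],.053))"
```

```text
t: 10.45
tool_pos: [0.5436, -0.1884, 0.0126]
orientation: [3.059, 0.71, 0.002]
force: [-0.7, -1.9, 7.2]
opening: 0.0005
gripper_force: 3.4
((281.7672424316406, 221.04310607910156), (16.938533782958984, 10.241903305053711), 23.198589324951172) [[ 0.54076995 -0.18840473  0.053     ]]
```

The keeper follows the fingertips (it has moved about 30 mm).

```bash
python3 -m crank '[[[-1,0,-0.02,0,0,0,0],[-1,0,-0.045,0,0,0,0],[-1,0,-0.07,0,0,0,0],[-1,0,-0.095,0,0,0,0],[-1,0,-0.1,0,0,0,0]]]';python3 -c "
from h import *
s=read_state();print(s['tool_pos'],s['force'])
im=read_camera('side');r,_=blob(im,*Y,box=(235,180,320,245));print(r,ray('side',[r[0]],.053))"
```

```text
t: 11.12
tool_pos: [0.5218, -0.143, 0.0126]
orientation: [3.059, 0.71, 0.003]
force: [-0.0, -1.7, 6.7]
opening: 0.0004
gripper_force: 3.4
[ 0.52175197 -0.14302466  0.01261979] [-0.01319559 -1.72941681  6.74451205]
((269.300048828125, 214.90000915527344), (16.546903610229492, 10.285913467407227), 26.56505012512207) [[ 0.5192409  -0.14124069  0.053     ]]
```

```bash
python3 -m crank '[[[-1,0,-0.012,0,0,0,0],[-1,0,-0.024,0,0,0,0],[-1,0,-0.036,0,0,0,0],[-1,0,-0.048,0,0,0,0],[-1,0,-0.052,0,0,0,0]]]'
```

```text
t: 11.8
tool_pos: [0.5107, -0.12, 0.0127]
orientation: [3.059, 0.71, 0.003]
force: [1.0, -0.6, 7.1]
opening: 0.0002
gripper_force: 3.4
```

```bash
python3 -m crank '[[[-1,0,-0.005,0,0,0,0],[-1,0,-0.01,0,0,0,0],[-1,0,-0.015,0,0,0,0],[-1,0,-0.016,0,0,0,0],[-1,0,-0.016,0,0,0,0]]]'; python3 -c "
from h import *
im=read_camera('side');r,_=blob(im,*Y,box=(225,170,320,245));p=ray('side',[r[0]],.053)
r2,_=blob(im,*RED,box=(225,180,262,225));q=ray('side',[r2[0]],.058);print(r[0],r2[0],p,q,np.linalg.norm((p-q)[0,:2]))"
```

```text
t: 12.42
tool_pos: [0.5073, -0.113, 0.0127]
orientation: [3.059, 0.709, 0.003]
force: [0.1, -1.2, 6.4]
opening: 0.0004
gripper_force: 3.4
(261.20001220703125, 211.1000213623047) (249.25001525878906, 203.25001525878906) [[ 0.50435992 -0.11061273  0.053     ]] [[ 0.48479319 -0.05859112  0.058     ]] 0.05557971268172217
```

```bash
python3 -m crank '[[[-1,0,-0.004,0,0,0,0],[-1,0,-0.008,0,0,0,0],[-1,0,-0.008,0,0,0,0],[-1,0,-0.008,0,0,0,0],[-1,0,-0.008,0,0,0,0]]]'
```

```text
t: 13.1
tool_pos: [0.506, -0.1102, 0.0131]
orientation: [3.058, 0.709, 0.004]
force: [1.6, -2.5, 7.1]
opening: 0.0004
gripper_force: 3.3
```

```bash
python3 -m crank '[[[-1,0,-0.004,0,0,0,0],[-1,0,-0.008,0,0,0,0],[-1,0,-0.008,0,0,0,0],[-1,0,-0.008,0,0,0,0],[-1,0,-0.008,0,0,0,0]]]'
```

```text
t: 13.72
tool_pos: [0.5042, -0.1066, 0.013]
orientation: [3.058, 0.709, 0.004]
force: [1.3, -3.4, 5.8]
opening: 0.0003
gripper_force: 3.3
```

```bash
python3 -m crank '[[[-1,0,-0.004,0,0,0,0],[-1,0,-0.008,0,0,0,0],[-1,0,-0.01,0,0,0,0],[-1,0,-0.01,0,0,0,0],[-1,0,-0.01,0,0,0,0]]]'
```

```text
t: 14.35
tool_pos: [0.502, -0.1022, 0.0131]
orientation: [3.058, 0.709, 0.005]
force: [1.3, -3.6, 6.4]
opening: 0.0006
gripper_force: 3.3
```

```bash
python3 -m crank '[[[-1,0,-0.002,0,0,0,0],[-1,0,-0.004,0,0,0,0],[-1,0,-0.006,0,0,0,0],[-1,0,-0.006,0,0,0,0],[-1,0,-0.006,0,0,0,0]]]';python3 -c "
from h import *
im=read_camera('side');r,_=blob(im,*Y,box=(225,170,320,245));p=ray('side',[r[0]],.053)
print(r[0],p);i=cv2.resize(im[170:240,220:310,::-1],None,fx=8,fy=8,interpolation=2);cv2.imwrite('pics/s5.png',i)"
```

```text
t: 14.98
tool_pos: [0.5012, -0.1005, 0.0132]
orientation: [3.056, 0.708, 0.006]
force: [3.6, -7.6, 3.7]
opening: 0.0004
gripper_force: 5.5
(261.4000244140625, 211.2000274658203) [[ 0.50471559 -0.11140546  0.053     ]]
```

The keeper stays put while the sideways force has risen to 8 N, so the fingertip is on the ridge and the nose is against the stop. I'll lift straight up so the keeper isn't dragged back.

```bash
python3 -m crank '[[[-1,0,0,-0.01,0,0,0],[-1,0,0,-0.03,0,0,0],[-1,0,0,-0.08,0,0,0],[-1,0,0,-0.16,0,0,0],[-1,0,0,-0.2,0,0,0]]]'
```

```text
t: 15.65
tool_pos: [0.4996, -0.0983, 0.1138]
orientation: [3.06, 0.71, 0.003]
force: [0.4, -0.4, -0.3]
opening: 0.0006
gripper_force: 0.0
```

```bash
python3 -m crank '[[[-1,-0.02,0.1,-0.04,0,0,0],[-1,-0.02,0.2,-0.1,0,0,0],[-1,-0.02,0.3,-0.1,0,0,0],[-1,-0.02,0.4,-0.1,0,0,0],[-1,-0.02,0.4,-0.1,0,0,0]]]';python3 -c "
from h import *
im=read_camera('top');r,_=blob(im,*Y,box=B);p=ray('top',[r[0]],.058);r2,_=blob(im,*RED,box=B);q=ray('top',[r2[0]],.062);print(r,r2,p,q,np.linalg.norm((p-q)[0,:2]))
cv2.imwrite('pics/t5.png',cv2.resize(im[115:220,220:345,::-1],None,fx=5,fy=5,interpolation=2))"
```

```text
t: 16.27
tool_pos: [0.5777, -0.2847, 0.1595]
orientation: [-3.06, -0.705, 0.004]
force: [-0.8, 1.2, 0.2]
opening: 0.0006
gripper_force: 0.0
((276.4707336425781, 194.4365692138672), (15.295623779296875, 19.625890731811523), 65.224853515625) ((259.362060546875, 202.3448028564453), (15.36285400390625, 4.858338832855225), 66.80140686035156) [[ 0.50641112 -0.11471097  0.058     ]] [[ 0.48174005 -0.06448707  0.062     ]] 0.05595625257181213
```

View pics/t5.png

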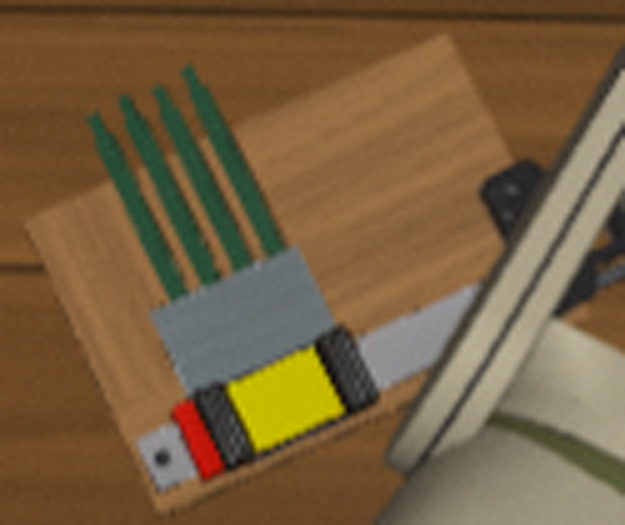

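The keeper's leading ridge is tight against the red stop at crop (200,440), with the centres 56 mm apart (57 expected). The pad is free, the pegs are still in their slots under the plate, and the arm is clear. I'll let it settle briefly and hand in.

```bash
python3 -m crank '[[[-1,0,0,0,0,0,0],[-1,0,0,0,0,0,0],[-1,0,0,0,0,0,0],[-1,0,0,0,0,0,0],[-1,0,0,0,0,0,0]]]'; python3 -c "
from plant import close_job;print(close_job())"
```

```text
t: 16.95
tool_pos: [0.5781, -0.2821, 0.162]
orientation: [3.06, 0.71, 0.0]
force: [-0.3, -0.2, 0.5]
opening: 0.0006
gripper_force: 0.0
the job is handed in; nothing more can be done
None
```

I handed the job in at about 17 s: in the last top picture the keeper sits against the red stop, the pegs lie in their slots and the arm is clear, and the pad was released; `close_job()` returned no verdict.

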